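# Click the pantry stock counter on to its red lobe

### The arm

A 7-joint arm with a two-finger parallel gripper is mounted at the origin on the work surface. World frame = base frame: x ahead of the robot, y to its left, z up, the work surface at z = 0. Lengths are in m, angles in rad, forces in N, time in s.
With the tool pointing down it reaches from about 0.4 to 0.85 m from the base axis. Payload 4.5 kg.
Tool frame: the origin (TCP) lies at the very end of the fingers, on their centre line; the grasp point (between the pads) lies 19 mm behind it (r.grip_point_offset is the distance from the TCP to the grasp point, in m); z points along the fingers, y is the line along which they close (so a half turn about z gives the same grasp; the last joint's range is limited). The gripper opens to 88 mm and grips with 3 to 60 N. Pads are 18 mm wide; open, the fingers measure 123 mm over their backs; the gripper's body (75 mm by 187 mm) begins 45 mm behind the grasp point.
Start: joints at [1.283, 0.689, -0.195, 1.565, 0.157, 0.902, -0.215], TCP at [0.198, -0.593, 0.239] pointing down, gripper open.
Joint ranges: [-3.01, 3.01], [-0.46, 2.08], [-1.47, 1.51], [0.13, 2.56], [-1, 4.14], [0.04, 2.09], [-2.66, 2.66]. Speed limits (rad/s): [2.57, 2.57, 3.14, 3.14, 3.14, 3.14, 3.14].

### API

Orientations are given as a unit quaternion [x, y, z, w].
In Python, from plant import r gives the robot as it stands.
- The arm moves only by the tool carry_out, never from a script. Its argument "rows" is a list of rows, each a list of 3 entries, a list of its own where there are three numbers: the shift along the tool's x, y, z in cm, then the turn, a rotation vector about the tool's x, y, z in degrees, then the closure, from 0 (fully open) to 1 (shut). A call has 1 to 12 rows; each row is the pose to reach, as a shift and turn from the pose commanded when the call began, along the tool's axes at that moment; what a row does not reach only later rows make up. A row lasts 1/10 s, in which the tool goes at most 50 mm and 8.59 degrees, less where a joint would pass 70% of its speed; a pose out of reach is approached as far as the arm can. A call with a gripper value outside its range is refused whole. The fingers move at their own pace and stop on an object; "newtons" is the grip in N (left out, the last holds). Time passes only in rows, so rows that repeat a pose let the fingers close. It gives the time, the measured TCP pose, the force, the opening and the grip force at its end, in the units of the state.
- r.get_state(): the state, without advancing time (a new reading comes with each control period).
- r.snapshot(name): name is "scene" or "top" or "wrist"; returns a dict with "image" (420x560x3 uint8, red, green, blue), "fx", "fy", "cx", "cy" (pixels), "dist_coeffs" ([k1, k2, p1, p2, k3] as OpenCV has them; the pictures are not rectified), "pose" (4x4, takes a point from camera to world coordinates). Camera axes: x right, y up, looking along -z (the intrinsics and any distortion apply to the point x, -y, -z); pixel columns grow to the right and rows downward; lengths in m; the calibration is good to about 2 mm. A picture is of the moment at which its call begins. There is no depth.
- r.finish_job(): hands the job in; it is judged then, once.
The state is a dict: "clock": time; "q": joint angles; "qd": joint speeds; "joint_torque": joint torques, N m; "tool_pos": TCP position; "eef_rot": TCP orientation; "contact_force": force on the tool from outside, world axes, zero at the start; "moment": the same for the moment, N m; "opening": opening from 0.0 (shut) to 1.0 (fully open); "finger_force": force on a finger pad.
Only numpy, scipy, OpenCV 4.12 (cv2) and the standard library are available. Lean on these libraries where they do the work, as an engineer would, in place of code of your own. Each camera call takes 0.05 s, during which the arm holds its last target. There are 200 camera calls.

### The job

Jars have been taken from the pantry, so bring the stock counter up to date: with a fingertip, flick its lobed thumbwheel clockwise (seen from above), one click at a time and letting it come to rest between clicks, until the red lobe clicks into place at the yellow pointer. Do not let the red lobe run on past the pointer, flick gently enough that the stand is neither lifted nor pushed out of place, and leave the jars, crockery and spoon around it where they are.

Things in the scene. Friction and masses are not known exactly. Their poses are not given: they have to be found in the camera images.
- counter: loose, heavy stand (about 1.8 kg): black plate 170 mm (its x) by 140 mm (its y), 10 mm thick, held on the worktop by friction only; on it a 72 mm wide metal drum (10 to 32 mm above the worktop) and the thumbwheel. Origin: centre of the underside, on the wheel's upright axis; z up; its x axis runs from the wheel's axis to the yellow pointer
- pointer (a point): inner tip of the flat yellow arrow on the stand's plate, 68 mm from the wheel's axis along the stand's +x, 13 mm above the worktop
- red_lobe (a point): top of the red lobe near its tip, 57 mm from the wheel's axis, 51 mm above the worktop; turns with the wheel
- hub (a point): top centre of the thumbwheel, 48 mm above the worktop: a grey hub 72 mm across (34 to 48 mm up) with six lobes 60 degrees apart, one red and five white. Each lobe is a radial bar 14 mm wide with a rounded tip, reaching 64 mm from the axis, 33 to 51 mm above the worktop. Farther than 36 mm from the axis only air lies under the lobes, down to the plate's top at 10 mm
- wheel (a joint): wheel angle (rad), growing clockwise seen from above; 0 with the red lobe at the pointer, negative before. A spring detent rests it every 60 degrees (1.047 rad), so at rest a lobe always stands at the pointer. Pushing a lobe's tip sideways takes about 2 to 4 N; pushed well past half a click it snaps on to the next rest, pushed less it springs back. Starts at rest 2, 3 or 4 clicks short
- spice_a: loose orange-labelled spice jar, 44 mm across and 70 mm tall, origin at the centre of its underside; a bystander standing on the far side of the counter
- spice_b: loose green-labelled spice jar, 44 mm across and 70 mm tall, origin at the centre of its underside; a bystander standing on the far side of the counter
- preserve: loose glass preserve jar, 72 mm across and 100 mm tall, origin at the centre of its underside; a bystander
- tin: loose red food tin, 72 mm across and 105 mm tall, origin at the centre of its underside; a bystander
- mug: loose blue mug, 80 mm across, 90 mm tall with a handle on its +y side, origin at the centre of its underside; a bystander
- bowl: loose white bowl, 140 mm across, 55 mm tall, origin at the centre of its underside; a bystander
- spoon: loose wooden spoon, 200 mm long along its x axis, lying on the worktop; a bystander
Things that resemble listed ones, but are neither listed nor needed, are in the scene too. There is more than one size of the counter; the job needs the largest.

How it is judged:
By the outcome, as a careful person would: the job done as asked, in the order asked, and still so for the second after the job is handed in, with the robot touching nothing.
It also fails if it takes over 54 s, if anything falls off the work surface, if the arm or the gripper's body presses on something with over 40 N, if the wrist force passes 120 N, or if a joint passes its speed limit or range.

## Working session

There is one attempt and no reset: what is moved stays moved. The work goes in short steps, Python scripts to look and compute and a tool call to move; the robot and the scene stay as the last step left them, time stands still between calls to the robot, and variables do not carry over. Pictures are saved under pics/ and viewed, at most 10 in all, crops included, and the job is handed in when it is done.

Besides the shell and the picture viewer there is one more tool, called as a command line: name --argument value ..., lists and objects as JSON in quotes. carry_out: Moves the arm, as the interface text tells. Its arguments: {"type":"object","properties":{"rows":{"type":"array"},"newtons":{"type":"number"}},"required":["rows"]}

```bash
mkdir -p pics; cat > h.py <<'E'
import numpy as np, cv2
from plant import r
def snap(n,f):
    s=r.snapshot(n); cv2.imwrite('pics/'+f,s['image'][...,::-1]); np.save('pics/'+f+'.npy',s,allow_pickle=True); return s
def K(s): return np.array([[s['fx'],0,s['cx']],[0,s['fy'],s['cy']],[0,0,1.]])
def ray(s,uv,z):
    p=cv2.undistortPoints(np.array(uv,float).reshape(-1,1,2),K(s),np.array(s['dist_coeffs'],float)).reshape(-1,2)
    P=np.array(s['pose']); d=np.c_[p[:,0],-p[:,1],-np.ones(len(p))]@P[:3,:3].T; o=P[:3,3]
    return o+d*((z-o[2])/d[:,2])[:,None]
E
python3 - <<'E'
from h import *
a=snap('top','t0.png');b=snap('scene','s0.png')
cv2.imwrite('pics/both.png',cv2.resize(a['image'][...,::-1],(784,588)))
print(r.get_state()); print(a['pose'])
E
```

```text
{'clock': 0.1, 'q': array([ 1.28281213,  0.68987488, -0.19451509,  1.56620863,  0.15731799,
        0.90253234, -0.21513271]), 'qd': array([ 1.14392779e-04, -3.57130630e-03,  6.32985140e-04, -1.57252125e-03,
        1.37803496e-03, -7.96808850e-05,  1.91530875e-03]), 'joint_torque': array([-1.80892101e-03, -5.28497207e+01, -1.27093915e+00, -1.53836471e+01,
       -5.25173976e-02,  2.02609241e-03,  5.95836877e-05]), 'tool_pos': array([ 0.1974355 , -0.59240627,  0.23801424]), 'eef_rot': array([ 9.87080666e-01,  1.60222012e-01, -2.00340840e-04, -7.90492733e-04]), 'contact_force': array([0.48615617, 0.10229236, 0.32291698]), 'moment': array([-0.02494791, -0.00085762, -0.00302904]), 'finger_force': 0.0, 'opening': 1.0036184034347213}
[[ 0.00245654  0.98292645 -0.1839825   0.33559698]
 [-0.99995882  0.00402193  0.00813568  0.01312221]
 [ 0.00873674  0.18395494  0.98289585  1.06359096]
 [ 0.          0.          0.          1.        ]]
```

View pics/both.png

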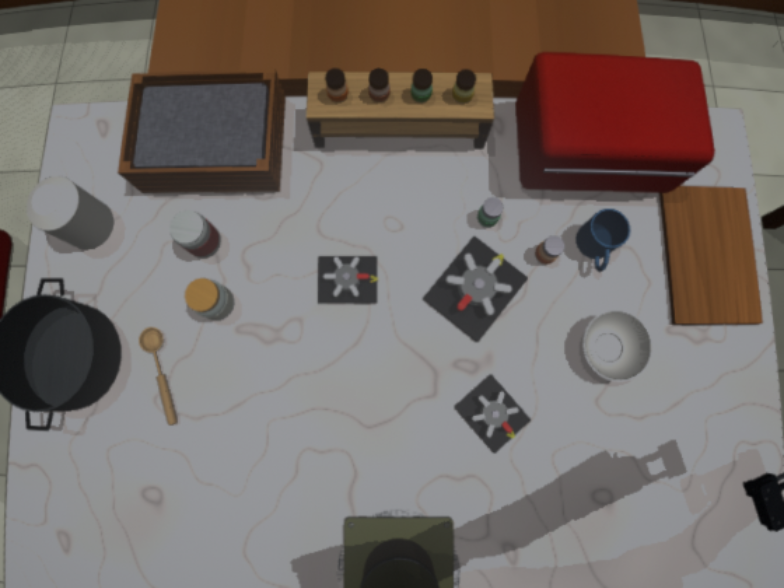

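View pics/s0.png

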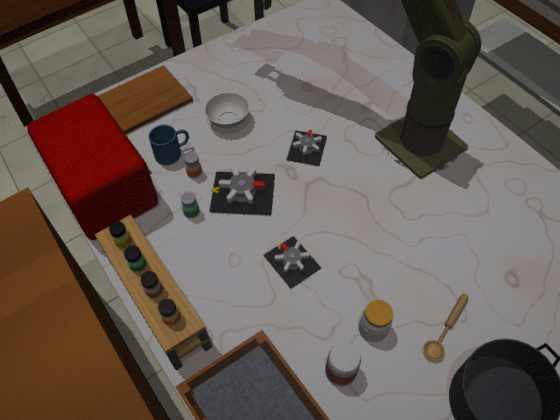

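The top view shows the large counter at about (476,287) in the enlarged picture, with its yellow arrow at upper right (502,258) and the red lobe at lower left (464,302), roughly opposite, so about 3 clicks short. The spice jars stand at (490,212) and (548,250). The two smaller counters at (347,277) and (494,413) are decoys.

```bash
python3 - <<'E'
from h import *
s=np.load('pics/t0.png.npy',allow_pickle=True).item(); im=s['image']
x0,y0,x1,y1=298,165,382,246
c=im[y0:y1,x0:x1]; hsv=cv2.cvtColor(c,cv2.COLOR_RGB2HSV); H,S,V=cv2.split(hsv)
def cen(m,name,z):
    n,l,st,ce=cv2.connectedComponentsWithStats(m.astype(np.uint8))
    for i in range(1,n):
        if st[i,4]>5: print(name,st[i,4],ce[i]+[x0,y0],ray(s,ce[i]+[x0,y0],z)[0].round(4))
cen((S>120)&((H<8)|(H>172))&(V>80),'red',.051)
cen((S>120)&(H>18)&(H<35)&(V>80),'yel',.013)
dark=(V<75).astype(np.uint8)
cs,_=cv2.findContours(dark,cv2.RETR_EXTERNAL,cv2.CHAIN_APPROX_NONE)
k=max(cs,key=cv2.contourArea); rc=cv2.minAreaRect(cv2.convexHull(k)); b=cv2.boxPoints(rc)+[x0,y0]
w=ray(s,b,.010); print(w.round(4),w.mean(0),[np.linalg.norm(w[i]-w[i-1]).round(4) for i in range(4)])
y=ray(s,[[x0,y0]],.01)
cv2.imwrite('pics/c0.png',cv2.resize(c[...,::-1],None,fx=7,fy=7,interpolation=cv2.INTER_CUBIC))
for n,p,z in[('spA',(548/1.4,243/1.4),.07),('spB',(491/1.4,205/1.4),.07)]: print(n,ray(s,[p],z))
E
```

```text
red 66 [331.18181818 215.60606061] [ 0.5082 -0.1239  0.051 ]
yel 9 [357.11111111 183.22222222] [ 0.6079 -0.2048  0.013 ]
[[ 0.5212 -0.0462  0.01  ]
 [ 0.6544 -0.1506  0.01  ]
 [ 0.5653 -0.2589  0.01  ]
 [ 0.4359 -0.1529  0.01  ]] [ 0.54420282 -0.15214902  0.01      ] [np.float64(0.1365), np.float64(0.1692), np.float64(0.1402), np.float64(0.1674)]
spA [[ 0.62086064 -0.28796586  0.07      ]]
spB [[ 0.69673027 -0.17924953  0.07      ]]
```

View pics/c0.png

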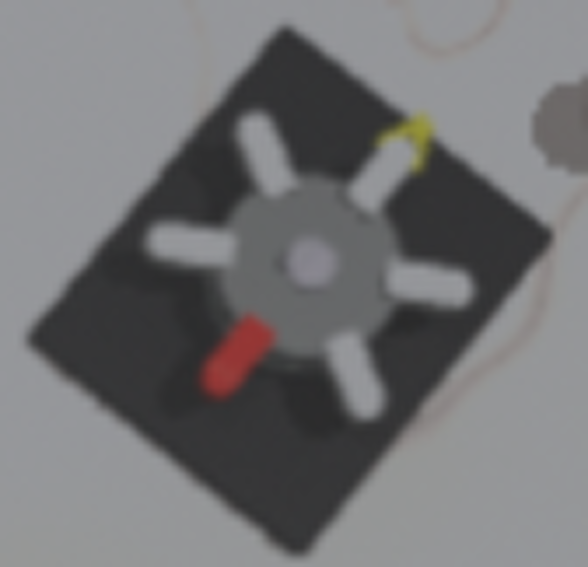

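Measured against the given sizes, the plate comes out at about 168 x 138 mm, centred at (0.544, -0.152). The pointer lies at yaw about -39° and the red lobe is opposite it, so exactly 3 clicks are needed. I'll approach on the robot side, where pushing toward +y turns the wheel clockwise, with the fingers closed and their long side along x.

carry_out --rows '[[[35.4, -29.5, 6], [0, 0, -71.6], 1], [[35.4, -29.5, 6], [0, 0, -71.6], 1], [[35.4, -29.5, 6], [0, 0, -71.6], 1], [[35.4, -29.5, 6], [0, 0, -71.6], 1], [[35.4, -29.5, 6], [0, 0, -71.6], 1], [[35.4, -29.5, 6], [0, 0, -71.6], 1], [[35.4, -29.5, 6], [0, 0, -71.6], 1], [[35.4, -29.5, 6], [0, 0, -71.6], 1], [[35.4, -29.5, 6], [0, 0, -71.6], 1], [[35.4, -29.5, 6], [0, 0, -71.6], 1], [[35.4, -29.5, 6], [0, 0, -71.6], 1], [[35.4, -29.5, 6], [0, 0, -71.6], 1]]' --newtons 20

```text
clock: 1.3
tool_pos: [0.4394, -0.202, 0.1785]
eef_rot: [0.707, 0.707, -0.001, -0.0]
contact_force: [-0.4, -0.2, -0.7]
opening: 0.008
finger_force: 0.0
```

carry_out --rows '[[[0, 0, 0], [0, 0, 0], 1], [[0, 0, 0], [0, 0, 0], 1], [[0, 0, 0], [0, 0, 0], 1]]'

```text
clock: 1.6
tool_pos: [0.4396, -0.2023, 0.1788]
eef_rot: [0.708, 0.707, -0.0, 0.0]
contact_force: [0.5, -0.3, 0.0]
opening: 0.005
finger_force: 0.0
```

```bash
python3 - <<'E'
from h import *
from scipy.spatial.transform import Rotation as R
s=snap('wrist','w1.png'); st=r.get_state()
print(st['clock'],st['tool_pos'],st['opening'],st['contact_force']); print(R.from_quat(st['eef_rot']).as_matrix().round(3)); print(s['pose'])
E
```

```text
1.65 [ 0.43975385 -0.20205176  0.17879622] 0.0074208314530511575 [-0.377447   -0.50198534 -0.26881251]
[[ 0.001  1.    -0.   ]
 [ 1.    -0.001 -0.   ]
 [-0.    -0.    -1.   ]]
[[ 9.99999652e-01  6.01718427e-04  5.77157138e-04  4.40638074e-01]
 [-7.50379139e-04  9.51260657e-01  3.08387094e-01 -1.22034713e-01]
 [-3.63464681e-04 -3.08387420e-01  9.51260778e-01  3.23771221e-01]
 [ 0.00000000e+00  0.00000000e+00  0.00000000e+00  1.00000000e+00]]
```

View pics/w1.png

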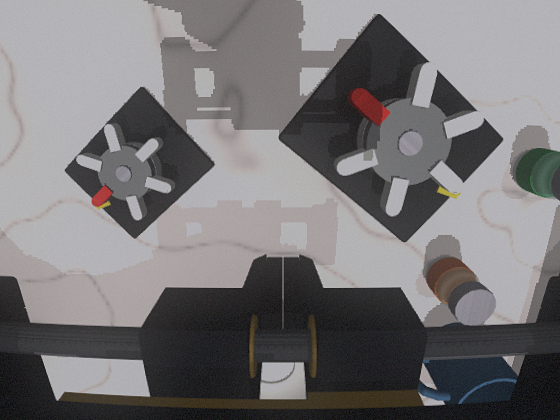

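The wrist view shows the big wheel with its hub cap at (411,142), the red lobe's tip near (360,97) and the yellow arrow near (452,193). The closed fingers are at the bottom centre. I'll refine the hub position from this view.

```bash
python3 - <<'E'
from h import *
s=np.load('pics/w1.png.npy',allow_pickle=True).item()
print(ray(s,[(411,142)],.051).round(4), 'red tip',ray(s,[(358,97)],.051).round(4),'wh tip',ray(s,[(342,166),(393,212),(477,119),(428,66)],.051).round(4))
c=ray(s,[(378,14),(503,139),(405,241),(279,137)],.01); print(c.round(4),c.mean(0))
E
```

```text
[[ 0.5452 -0.1524  0.051 ]] red tip [[ 0.4995 -0.1179  0.051 ]] wh tip [[ 0.4895 -0.1725  0.051 ]
 [ 0.536  -0.2125  0.051 ]
 [ 0.5986 -0.1329  0.051 ]
 [ 0.553  -0.0937  0.051 ]]
[[ 0.5221 -0.0481  0.01  ]
 [ 0.6518 -0.1525  0.01  ]
 [ 0.5662 -0.2574  0.01  ]
 [ 0.4373 -0.1531  0.01  ]] [ 0.54433594 -0.15276603  0.01      ]
```

The second view agrees: the hub is at (0.5445, -0.1525). Next I descend outside the lobes and then move in beside the near lobe.

carry_out --rows '[[[0, 0, 4], [0, 0, 0], 1], [[0, 0, 8], [0, 0, 0], 1], [[0, 0, 11], [0, 0, 0], 1], [[0, 0, 13.5], [0, 0, 0], 1], [[0, 0, 14.4], [0, 0, 0], 1], [[0, 0, 14.4], [0, 0, 0], 1], [[0.5, 1.5, 14.4], [0, 0, 0], 1], [[0.5, 3, 14.4], [0, 0, 0], 1], [[0.5, 4, 14.4], [0, 0, 0], 1], [[0.5, 4, 14.4], [0, 0, 0], 1], [[0.5, 4, 14.4], [0, 0, 0], 1]]'

```text
clock: 2.75
tool_pos: [0.4798, -0.1966, 0.0353]
eef_rot: [0.707, 0.707, -0.0, 0.0]
contact_force: [0.1, -0.3, -0.2]
opening: -0.0
finger_force: 0.0
```

carry_out --rows '[[[0.5, 0, 0], [0, 0, 0], 1], [[1, 0, 0], [0, 0, 0], 1], [[1.4, 0, 0], [0, 0, 0], 1], [[1.8, 0, 0], [0, 0, 0], 1], [[2.2, 0, 0], [0, 0, 0], 1], [[2.6, 0, 0], [0, 0, 0], 1], [[2.9, 0, 0], [0, 0, 0], 1], [[3.2, 0, 0], [0, 0, 0], 1], [[3.5, 0, 0], [0, 0, 0], 1], [[3.8, 0, 0], [0, 0, 0], 1], [[4.1, 0, 0], [0, 0, 0], 1], [[4.1, 0, 0], [0, 0, 0], 1]]'

```text
clock: 3.95
tool_pos: [0.4806, -0.1542, 0.0348]
eef_rot: [0.706, 0.708, 0.0, 0.0]
contact_force: [-0.7, -0.4, -0.7]
opening: 0.007
finger_force: 0.0
```

```bash
cat > look.py <<'E'
import sys
from h import *
s=snap('wrist',sys.argv[1]+'.png'); st=r.get_state(); print(st['clock'],st['tool_pos'].round(4),st['contact_force'].round(1))
s2=snap('top',sys.argv[1]+'t.png'); im=s2['image'][165:246,298:382]
H,S,V=cv2.split(cv2.cvtColor(im,cv2.COLOR_RGB2HSV)); m=(S>120)&((H<8)|(H>172))&(V>80)
ys,xs=np.nonzero(m)
if len(xs):
    p=ray(s2,[(xs.mean()+298,ys.mean()+165)],.051)[0]; d=p[:2]-[.5445,-.1525]
    print('red',len(xs),p.round(4),'r',np.linalg.norm(d).round(4),'wheel deg',((-39-np.degrees(np.arctan2(d[1],d[0])))))
cv2.imwrite('pics/%s_v.png'%sys.argv[1],np.hstack([s['image'][::1,:,::-1][:, :],cv2.resize(im[...,::-1],(233,225)) if 0 else cv2.copyMakeBorder(cv2.resize(im[...,::-1],(233,225)),0,195,0,0,cv2.BORDER_CONSTANT)]))
E
python3 look.py a1
```

```text
4.0 [ 0.4805 -0.1547  0.0348] [-1.   0.1  0.5]
red 55 [ 0.5516 -0.1074  0.051 ] r 0.0456 wheel deg -120.0544743794707
```

View pics/a1_v.png

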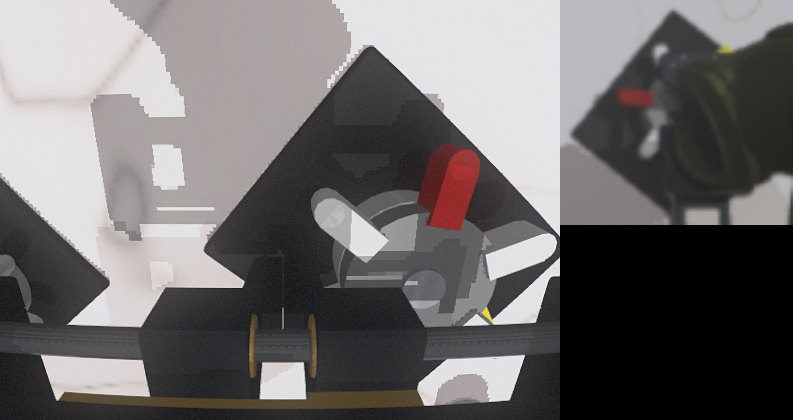

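The wheel has moved exactly one click, to -120°, with the red lobe at (455,190) in the wrist view and the stand apparently unmoved. I'll retract radially, go back and re-enter.

carry_out --rows '[[[0.2, -1.5, 0], [0, 0, 0], 1], [[0.2, -3, 0], [0, 0, 0], 1], [[0.2, -4, 0], [0, 0, 0], 1], [[-1, -4, 0], [0, 0, 0], 1], [[-2.5, -4, 0], [0, 0, 0], 1], [[-4.1, -4, 0], [0, 0, 0], 1], [[-4.1, -4, 0], [0, 0, 0], 1], [[-4.1, -2.5, 0], [0, 0, 0], 1], [[-4.1, -1, 0], [0, 0, 0], 1], [[-4.1, 0, 0], [0, 0, 0], 1], [[-4.1, 0, 0], [0, 0, 0], 1], [[-4.1, 0, 0], [0, 0, 0], 1]]'

```text
clock: 5.25
tool_pos: [0.4795, -0.1957, 0.0346]
eef_rot: [0.707, 0.707, -0.0, -0.0]
contact_force: [-0.6, -0.1, -0.1]
opening: 0.005
finger_force: 0.0
```

```bash
python3 look.py a2; python3 - <<'E'
import numpy as np
from h import *
s=np.load('pics/a2.png.npy',allow_pickle=True).item()
# top plate corners by contour approx, rays at z=.01
g=cv2.cvtColor(s['image'],cv2.COLOR_RGB2HSV); H,S,V=cv2.split(g); m=((S>120)&((H<8)|(H>172))&(V>80)); ys,xs=np.nonzero(m)
print(xs.mean(),ys.mean(),ray(s,[(xs.mean(),ys.mean())],.05))
E
```

```text
5.3 [ 0.4791 -0.1959  0.0346] [-0.4 -0.3 -0.6]
red 63 [ 0.5521 -0.1069  0.051 ] r 0.0462 wheel deg -119.58578643875501
466.5036199095023 83.38144796380091 [[ 0.54927508 -0.10740125  0.05      ]]
```

Second click, with the same stroke.

carry_out --rows '[[[0.5, 0, 0], [0, 0, 0], 1], [[1, 0, 0], [0, 0, 0], 1], [[1.4, 0, 0], [0, 0, 0], 1], [[1.8, 0, 0], [0, 0, 0], 1], [[2.2, 0, 0], [0, 0, 0], 1], [[2.6, 0, 0], [0, 0, 0], 1], [[2.9, 0, 0], [0, 0, 0], 1], [[3.2, 0, 0], [0, 0, 0], 1], [[3.5, 0, 0], [0, 0, 0], 1], [[3.8, 0, 0], [0, 0, 0], 1], [[4.1, 0, 0], [0, 0, 0], 1], [[4.1, 0, 0], [0, 0, 0], 1]]'

```text
clock: 6.55
tool_pos: [0.4806, -0.1542, 0.0348]
eef_rot: [0.706, 0.708, 0.0, 0.0]
contact_force: [-0.6, -0.4, 0.4]
opening: 0.003
finger_force: 0.0
```

carry_out --rows '[[[0.2, 0, 0], [0, 0, 0], 1], [[0.2, 0, 0], [0, 0, 0], 1], [[0.2, -1.5, 0], [0, 0, 0], 1], [[0.2, -3, 0], [0, 0, 0], 1], [[0.2, -4, 0], [0, 0, 0], 1], [[0.2, -4, 0], [0, 0, 0], 1], [[-1, -4, 0], [0, 0, 0], 1], [[-2.5, -4, 0], [0, 0, 0], 1], [[-4.1, -4, 0], [0, 0, 0], 1], [[-4.1, -4, 0], [0, 0, 0], 1], [[-4.1, -4, 0], [0, 0, 0], 1]]'

```text
clock: 7.65
tool_pos: [0.4409, -0.1959, 0.0347]
eef_rot: [0.707, 0.707, 0.001, 0.0]
contact_force: [0.4, 0.7, 0.2]
opening: 0.008
finger_force: 0.0
```

```bash
python3 look.py a3
```

```text
7.7 [ 0.4407 -0.1952  0.0347] [ 1.1 -0.5 -0.7]
red 62 [ 0.5885 -0.1369  0.051 ] r 0.0467 wheel deg -58.523259163617894
```

View pics/a3_v.png

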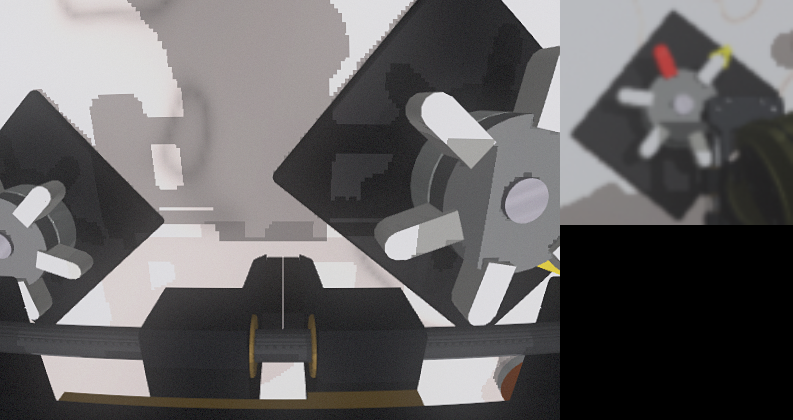

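The inset crop shows the red lobe at (665,60), now one click (about -59°) short of the arrow at (725,52). The stand is in place. I'll do the third click and then withdraw.

carry_out --rows '[[[0, 1.5, 0], [0, 0, 0], 1], [[0, 3, 0], [0, 0, 0], 1], [[0, 4, 0], [0, 0, 0], 1], [[0, 4, 0], [0, 0, 0], 1], [[0, 4, 0], [0, 0, 0], 1]]'

```text
clock: 8.25
tool_pos: [0.4796, -0.1957, 0.0346]
eef_rot: [0.707, 0.708, -0.0, -0.0]
contact_force: [-0.9, 0.4, -0.9]
opening: 0.004
finger_force: 0.0
```

carry_out --rows '[[[0.5, 0, 0], [0, 0, 0], 1], [[1, 0, 0], [0, 0, 0], 1], [[1.4, 0, 0], [0, 0, 0], 1], [[1.8, 0, 0], [0, 0, 0], 1], [[2.2, 0, 0], [0, 0, 0], 1], [[2.6, 0, 0], [0, 0, 0], 1], [[2.9, 0, 0], [0, 0, 0], 1], [[3.2, 0, 0], [0, 0, 0], 1], [[3.5, 0, 0], [0, 0, 0], 1], [[3.8, 0, 0], [0, 0, 0], 1], [[4.1, 0, 0], [0, 0, 0], 1], [[4.1, 0, 0], [0, 0, 0], 1]]'

```text
clock: 9.45
tool_pos: [0.4806, -0.1542, 0.0348]
eef_rot: [0.706, 0.708, 0.0, -0.0]
contact_force: [-0.1, 0.0, -0.2]
opening: -0.001
finger_force: 0.0
```

carry_out --rows '[[[0.2, 0, 0], [0, 0, 0], 1], [[0.2, 0, 0], [0, 0, 0], 1], [[0.2, -1.5, 0], [0, 0, 0], 1], [[0.2, -3, 0], [0, 0, 0], 1], [[0.2, -5, 0], [0, 0, 0], 1], [[0.2, -5, 0], [0, 0, 0], 1], [[0.2, -6, -4], [0, 0, 0], 1], [[0.2, -8, -8], [0, 0, 0], 1], [[0.2, -8, -12], [0, 0, 0], 1], [[0.2, -8, -12], [0, 0, 0], 1], [[0.2, -8, -12], [0, 0, 0], 1]]'

```text
clock: 10.55
tool_pos: [0.4017, -0.1537, 0.1556]
eef_rot: [0.707, 0.707, 0.001, 0.001]
contact_force: [0.2, 0.3, -0.8]
opening: 0.005
finger_force: 0.0
```

```bash
python3 look.py a4; python3 - <<'E'
from h import *
s=np.load('pics/a4t.png.npy',allow_pickle=True).item();t=np.load('pics/t0.png.npy',allow_pickle=True).item()
cv2.imwrite('pics/a4c.png',np.hstack([cv2.resize(q['image'][120:260,280:460,::-1],(396,308),interpolation=cv2.INTER_CUBIC) for q in(t,s)]))
E
```

```text
10.6 [ 0.401  -0.1535  0.1547] [-0.2 -0.6  0.3]
red 57 [ 0.5798 -0.182   0.051 ] r 0.046 wheel deg 0.8506223473315302
```

View pics/a4c.png

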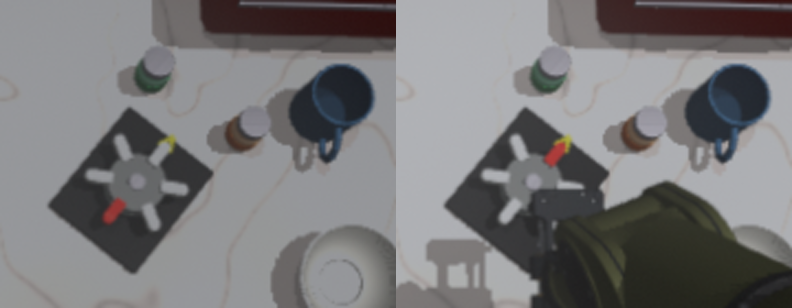

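The after picture on the right shows the red lobe at the yellow arrow (565,145). The stand, jars and mug are where they were, and the robot is clear.

```bash
python3 -c "
from plant import r
print(r.finish_job())"
```

```text
the job is handed in; nothing more can be done
None
```

The red lobe now rests at the yellow pointer after three single clicks, with no movement of the stand, spice jars or mug visible in the last overhead picture (the bowl was partly hidden by the arm, and I did not re-check the preserve jar, tin or spoon), and the job is handed in.

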